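# Zero the dial gauge of the stretching rig

## Robot

A 7-joint arm with a two-finger parallel gripper is mounted at the origin on the work surface. World frame = base frame: x ahead of the robot, y to its left, z up, the work surface at z = 0. Lengths are in mm, angles in rad, forces in N, time in s.
With the tool pointing down it reaches from about 400 to 875 mm from the base axis. Payload 4.4 kg.
Tool frame: the origin (TCP) lies midway between the tips of the shut fingers; the grasp point (between the pads) lies 19 mm behind it; z points along the fingers, y is the line along which they close (so a half turn about z gives the same grasp; the last joint's range is limited). The gripper opens to 85 mm and grips with 20 to 120 N. Pads are 22 mm wide; open, the fingers measure 114 mm over their backs; the gripper's body (76 mm by 85 mm) begins 54 mm behind the grasp point. The pads swing forward as they close: fully open they stand 13 mm farther back than shut.
Start: joints at [-1.327, 0.628, 0.038, 1.517, -0.027, 0.996, -0.02], TCP at [198.14, 619.078, 231.313] pointing down, gripper open.
Joint ranges: [-3.06, 3.06], [-0.37, 2.12], [-1.25, 1.32], [0.18, 2.47], [-1.1, 4.24], [0.23, 1.98], [-2.94, 2.94]. Speed limits (rad/s): [2.57, 2.57, 3.14, 3.14, 3.14, 3.14, 3.14].

## Interface

Orientations are given as [roll, pitch, yaw] about the fixed x, y, z axes, in that order (R = Rz(yaw) Ry(pitch) Rx(roll)).
In Python, from cell import monitor, cams, ctrl gives the robot as it stands.
- The arm moves only by the tool drive_tool, never from a script. Its argument "motion" is a list of rows, each an object with "fingers": the opening, from 0 (shut) to 1 (fully open); "linear": the shift along the tool's x, y, z in m, a list of three; "twist": the turn about the tool's z in rad. In form: [{"fingers": fingers, "linear": [x, y, z], "twist": twist}, ...]. A call has 1 to 5 rows; each row shifts and turns the commanded pose from where the row before left it, along the tool's axes as they then stand; what a row does not reach is not made up. A row lasts 1/12 s, in which the tool goes at most 41.7 mm and 7.16 degrees, less where a joint would pass 70% of its speed; a pose out of reach is approached as far as the arm can. A call with a gripper value outside its range is refused whole. The fingers move at their own pace and stop on an object; the grip force is fixed at half the most. Time passes only in rows, so rows that do not move let the fingers close. It gives the time, the measured TCP pose, the force, the opening and the grip force at its end, in the units of the state.
- monitor.read_state(): the state, without advancing time (a new reading comes with each control period).
- cams.get_image(name): name is "scene" or "top"; returns a dict with "color" (420x560x3 uint8, blue, green, red), "K" (3x3 intrinsics, pixels), "R" (3x3) and "t" (3): a world point X has camera coordinates R X + t. Camera axes: x right, y down, z forward; pixel columns grow to the right and rows downward; lengths in mm; the calibration is good to about 2 mm. A picture is of the moment at which its call begins. There is no depth.
- ctrl.finish_job(): hands the job in; it is judged then, once.
The state is a dict: "clock": time; "qpos": joint angles; "qd": joint speeds; "tau": joint torques, N m; "eef_pos": TCP position; "tool_rot": TCP orientation; "force": force on the tool from outside, world axes, zero at the start; "torque": the same for the moment, N m; "width": finger opening in mm; "gripper_force": force on a finger pad.
Only numpy, scipy, OpenCV 4.12 (cv2) and the standard library are available. Lean on these libraries where they do the work, as an engineer would, in place of code of your own. Each camera call takes 0.05 s, during which the arm holds its last target. There are 200 camera calls.

## Task

Zero the dial gauge of the cell-stretching rig: turn its graduated bezel ring until the ring's long broad zero mark stands at the tip of the needle, to within half a small division; the upright thumb post on the ring is there to push it round by. Be gentle (never more than about 15 N on the gauge or its rig), let go when it reads zero, and leave the well plate, the jar and the tray where they are.

Things in the scene. Friction and masses are not known exactly. Their poses are not given: they have to be found in the camera images.
- gauge: Rig fixed to the bench: red base plate (x -95 to 175, y -95 to 95, 12 mm thick in its frame) with a large dial gauge lying face up: black case 144 mm across, white face 110 mm across, 43 mm above the bench. Dark stage blocks at x 105 to 155, y -75 to 75, up to 58 mm high. Origin: on the gauge's axis at bench height, z up, yawed up to about 35 degrees.
- bezel (a joint): Turn of the bezel ring about the gauge's vertical axis, rad, growing anticlockwise from above; at 0 the zero mark points along the gauge's +x. No stops: it turns endlessly both ways, and stays where left (friction 0.12 N m, about 2 N at the post; no spring). Aluminium ring, outer diameter 152 mm, inner 114 mm, underside 34 and top 50 mm above the bench, 36 divisions of 10 degrees.
- zero_mark (a point): Inner end of the zero mark, 57.5 mm from the gauge's axis, on the bezel's top face; turns with the bezel. It is the only long broad mark (black, 18 x 7 mm, right across the ring, half a turn from the post); the other marks are thin and 6 mm long.
- post_top (a point): Centre of the top of the thumb post: a black upright cylinder 14 mm in diameter, standing on the bezel 66.5 mm from the axis, half a turn from the zero mark, from the ring's top (50 mm above the bench) to 85 mm above the bench. It may be pushed sideways from either side.
- needle_tip (a point): Tip of the needle, a thin black pointer 1.4 mm thick just above the white dial face, 53 mm from the gauge's axis (a short, thick tail points the other way). It does not move in an episode; it may point anywhere within about 30 degrees of the gauge's +x.
- well_plate: Bystander: loose clear six-well plate, 127 x 85 x 20 mm, lying on the bench. Origin: centre of its underside. Leave alone.
- jar: Bystander: loose amber jar with a white cap, 60 mm in diameter, 85 mm high. Origin: centre of its underside. Leave alone.
- tray: Bystander: loose white tray, 360 x 260 x 40 mm, walls 5 mm, with two well plates and a small steel clamp fixed in it. Origin: centre of its underside, long side along its x. Leave alone.

How it is judged:
By the outcome, as a careful person would: the job done as asked, in the order asked, and still so for the second after the job is handed in, with the robot touching nothing.
It also fails if it takes over 64 s, if anything falls off the work surface, if the arm or the gripper's body presses on something with over 40 N, if the wrist force passes 120 N, or if a joint passes its speed limit or range.

## Working session

There is one attempt and no reset: what is moved stays moved. The work goes in short steps, Python scripts to look and compute and a tool call to move; the robot and the scene stay as the last step left them, time stands still between calls to the robot, and variables do not carry over. Pictures are saved under pics/ and viewed, at most 10 in all, crops included, and the job is handed in when it is done.

Besides the shell and the picture viewer there is one more tool, called in YAML: its name, and indented under it one key for each argument. drive_tool: Moves the arm, as the interface text tells. Its arguments: {"type":"object","properties":{"motion":{"type":"array"}},"required":["motion"]}

```bash
mkdir -p pics; python3 - <<'E'
from cell import monitor,cams
import cv2
for n in("scene","top"):
    d=cams.get_image(n);cv2.imwrite(f"pics/{n}0.png",d["color"]);print(n,d["K"],d["R"],d["t"])
print(monitor.read_state())
E
```

```text
scene [[460.04165789   0.         272.58859031]
 [  0.         460.04165789 209.07591413]
 [  0.           0.           1.        ]] [[-0.68082581  0.73242723  0.00515519]
 [ 0.38986444  0.36833795 -0.84399815]
 [-0.62006607 -0.5726059  -0.53632131]] [ 334.53691623 -173.47550346 1749.58440577]
top [[519.48531629   0.         273.75189423]
 [  0.         519.48531629 207.62432673]
 [  0.           0.           1.        ]] [[ 0.00523523 -0.99995574  0.00781758]
 [-0.98363791 -0.00655731 -0.18003742]
 [ 0.18008071 -0.00674714 -0.9836287 ]] [  18.59035534  572.65702788 1241.60206547]
{'clock': 0.1, 'qpos': array([-1.32681326,  0.62923257,  0.03846988,  1.51826862, -0.02700397,
        0.99628647, -0.02002486]), 'qd': array([ 0.00036598, -0.00229061,  0.00099211, -0.00072909,  0.0004747 ,
       -0.00084345,  0.00208926]), 'tau': array([ 3.98606033e-03, -5.64533830e+01,  1.23084314e+00, -1.93972993e+01,
        1.14115927e-02,  5.32579055e-03, -2.74763721e-06]), 'eef_pos': array([197.9686904 , 618.53792999, 230.49494881]), 'tool_rot': array([-3.13991650e+00,  2.71076273e-05,  2.83176225e+00]), 'force': array([-0.20634844, -0.67093765, -0.98529231]), 'torque': array([-0.0403318 , -0.00326696,  0.03188528]), 'gripper_force': 0.0, 'width': 85.17565849695812}
```

View pics/top0.png

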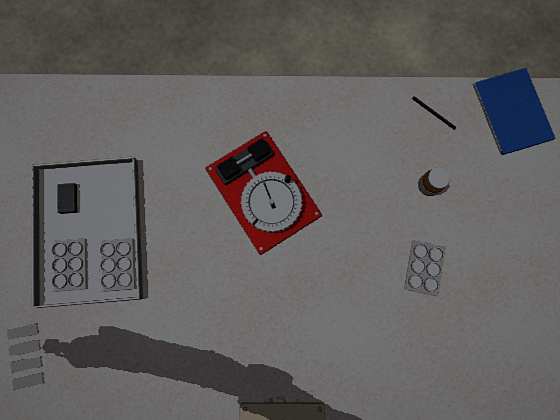

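View pics/scene0.png

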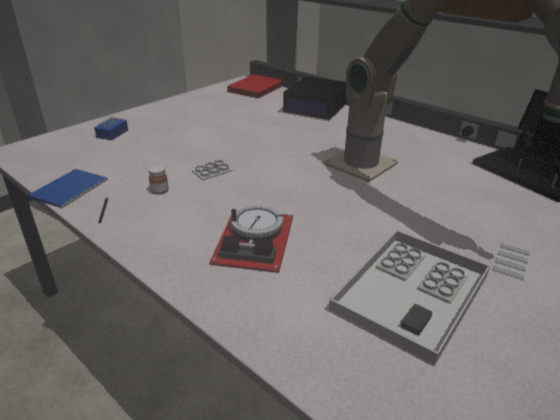

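The top view shows the gauge at about (272,202), post near (288,179), the needle pointing up to about (267,181) and the zero mark near (254,222). I'll zoom in and measure these.

```bash
cat > h.py <<'E'
from cell import monitor,cams
import cv2,numpy as np
def ray(d,uv,z):
    K,R,t=d["K"],d["R"],np.ravel(d["t"]);c=-R.T@t
    v=R.T@np.linalg.inv(K)@np.array([uv[0],uv[1],1.]);return c+v*(z-c[2])/v[2]
def proj(d,X):
    p=d["K"]@(d["R"]@np.asarray(X,float)+np.ravel(d["t"]));return p[:2]/p[2]
def crop(d,x0,y0,w,h,s,fn):
    cv2.imwrite(fn,cv2.resize(d["color"][y0:y0+h,x0:x0+w],None,fx=s,fy=s,interpolation=cv2.INTER_CUBIC))
E
python3 - <<'E'
from h import *
d=cams.get_image("top");crop(d,200,125,130,135,5.5/1.25,"pics/c0.png")
im=d["color"].astype(int)
# red plate contour -> yaw, center
m=((im[...,2]>120)&(im[...,1]<70)&(im[...,0]<70)).astype(np.uint8)
m[:, :200]=0;m[:,330:]=0
p=np.argwhere(m)[:,::-1]
W=np.array([ray(d,q,12)[:2] for q in p],np.float32)
r=cv2.minAreaRect(W);print("rect",r);b=cv2.boxPoints(r);print(b)
E
```

```text
rect ((702.8563842773438, 153.0230712890625), (7.309665679931641, 69.16799926757812), 38.983455657958984)
[[678.2587  177.60693]
 [721.77203 123.84073]
 [727.45404 128.43921]
 [683.94073 182.20541]]
```

View pics/c0.png

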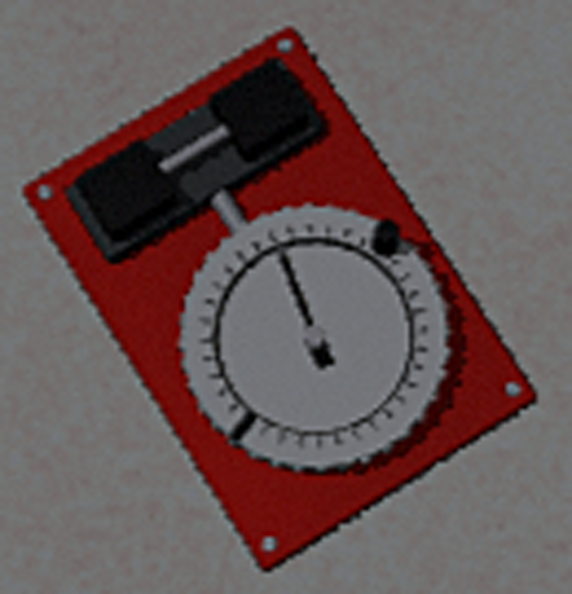

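The zoom (4.4x) shows the needle tip at crop (281,252), the broad zero mark at (245,427), the post top at (386,235) and the stage blocks at upper left. The plan is to turn clockwise by about 125° with the post straddled by the fingers. Next I'll get exact numbers.

```bash
cat >> h.py <<'E'
def measure(d,c=None):
    im=d["color"].astype(int);g=im.max(2)
    o={}
    m=((im[...,2]>50)&(im[...,2]>2.5*im[...,1])).astype(np.uint8);m[:,:200]=0;m[:,330:]=0;m[:125]=0;m[260:]=0
    W=np.array([ray(d,q,12)[:2] for q in np.argwhere(m)[:,::-1]],np.float32)
    r=cv2.minAreaRect(W);o["rect"]=r
    b=cv2.boxPoints(r);C=np.array(r[0])
    e=[(b[1]-b[0]),(b[2]-b[1])];e=max(e,key=np.linalg.norm);e=e/np.linalg.norm(e)
    if e[0]<0:e=-e
    o["yaw"]=np.degrees(np.arctan2(e[1],e[0]));cr=C-40*e;o["axis_rect"]=cr
    # face: bright region connected to centre seed, outer ring excluded by black line
    f=(g>75).astype(np.uint8);n,l,s,cc=cv2.connectedComponentsWithStats(f)
    u=proj(d,[*cr,43]);o["seedpx"]=u
    yy,xx=np.mgrid[:g.shape[0],:g.shape[1]]
    P=lambda z:np.array([ray(d,q,z)[:2] for q in zip(xx[sel],yy[sel])])
    win=np.hypot(xx-u[0],yy-u[1])<45
    sel=win;
    o["g"]=np.percentile(g[win],[5,25,50,75,95])
    return o
E
python3 - <<'E'
from h import *
d=cams.get_image("top");o=measure(d);print(o)
# unwrap: brightness over polar samples on z=50 (ring) and z=44 (face)
g=d["color"].max(2).astype(np.float32)
c=o["axis_rect"]
def samp(r,a,z):
    q=[proj(d,[c[0]+r*np.cos(t),c[1]+r*np.sin(t),z]) for t in np.radians(a)]
    q=np.array(q,np.float32);return cv2.remap(g,q[:,0],q[:,1],cv2.INTER_LINEAR)[:,0] if 0 else np.array([cv2.getRectSubPix(g,(1,1),tuple(map(float,x)))[0,0] for x in q])
# outer ring edge/dark inner circle radius per angle, to refine centre
R=np.arange(45,66,.5);pts=[]
for a in range(0,360,5):
    v=np.array([samp(r,[a],46)[0] for r in R]);k=v.argmin();pts.append((a,R[k],int(v[k])))
print(pts)
E
```

```text
{'rect': ((623.8970336914062, 50.60670471191406), (267.9914855957031, 188.3405303955078), 32.92198181152344), 'yaw': np.float32(32.92199), 'axis_rect': array([590.32058334,  28.86684036]), 'seedpx': array([271.02652532, 201.28282948]), 'g': array([ 33., 103., 112., 121., 127.])}
[(0, np.float64(56.5), 26), (5, np.float64(57.0), 28), (10, np.float64(57.5), 41), (15, np.float64(56.0), 9), (20, np.float64(45.0), 14), (25, np.float64(56.5), 26), (30, np.float64(56.5), 15), (35, np.float64(56.5), 35), (40, np.float64(55.5), 21), (45, np.float64(56.5), 45), (50, np.float64(56.0), 16), (55, np.float64(56.0), 27), (60, np.float64(55.5), 20), (65, np.float64(55.5), 16), (70, np.float64(56.5), 36), (75, np.float64(55.5), 49), (80, np.float64(56.0), 35), (85, np.float64(55.5), 15), (90, np.float64(55.5), 34), (95, np.float64(55.5), 34), (100, np.float64(56.0), 27), (105, np.float64(57.0), 48), (110, np.float64(56.0), 30), (115, np.float64(56.0), 59), (120, np.float64(56.0), 57), (125, np.float64(56.5), 66), (130, np.float64(56.0), 56), (135, np.float64(56.0), 71), (140, np.float64(58.0), 29), (
[... 543 characters left out ...]
, 64), (240, np.float64(55.0), 57), (245, np.float64(55.5), 47), (250, np.float64(56.0), 42), (255, np.float64(54.5), 66), (260, np.float64(56.0), 32), (265, np.float64(55.5), 42), (270, np.float64(55.0), 42), (275, np.float64(55.5), 43), (280, np.float64(56.0), 36), (285, np.float64(56.0), 55), (290, np.float64(56.0), 38), (295, np.float64(55.5), 43), (300, np.float64(55.5), 56), (305, np.float64(55.5), 50), (310, np.float64(56.0), 39), (315, np.float64(55.5), 43), (320, np.float64(64.5), 0), (325, np.float64(65.5), 0), (330, np.float64(56.5), 40), (335, np.float64(57.0), 35), (340, np.float64(55.5), 20), (345, np.float64(56.0), 23), (350, np.float64(55.5), 29), (355, np.float64(57.0), 29)]
```

The axis (590.3, 28.9) is confirmed: the dark circle stays at 56±1 mm all round. Next are the mark, needle and post angles.

```bash
cat > ang.py <<'E'
from h import *
C=np.array([590.32,28.87])
def dark(d,r0,r1,z,lo,hi,cen=C,thr=None):
    g=d["color"].max(2).astype(np.float32);A=np.arange(lo,hi,.5)
    R=np.arange(r0,r1,1.)
    M=np.array([[cv2.getRectSubPix(g,(1,1),tuple(map(float,proj(d,[cen[0]+r*np.cos(a),cen[1]+r*np.sin(a),z]))))[0,0] for r in R] for a in np.radians(A)])
    return A,R,M
def peak(d,r0,r1,z,lo,hi,half=8,cen=C):
    A,R,M=dark(d,r0,r1,z,lo,hi,cen);v=np.median(M)-M.mean(1);k=A[v.argmax()]
    w=np.clip(v,0.25*v.max(),None)-0.25*v.max();w[np.abs(A-k)>half]=0
    return (A*w).sum()/w.sum(),v.max()
def run(lo=0,hi=360):
    d=cams.get_image("top")
    n=[peak(d,a,b,44,0,60,10) for a,b in((18,30),(30,42),(42,52),(20,51))]
    m=peak(d,64.5,74,50,lo,hi,9)
    return d,n,m
E
python3 - <<'E'
from ang import *
d,n,m=run(60,300);print("needle",n,"mark",m,peak(d,59,74,50,130,160,9))
g=d["color"].max(2)
u=proj(d,[*C+66.5*np.array([np.cos(np.radians(-36)),np.sin(np.radians(-36))]),85]);print(u)
x,y=map(int,u);print(g[y-7:y+9,x-7:x+8])
E
```

```text
needle [(np.float64(20.653499661839938), np.float32(102.02701)), (np.float64(21.185238873746258), np.float32(98.21355)), (np.float64(21.25622997437808), np.float32(103.678085)), (np.float64(21.12674211709424), np.float32(101.821))] mark (np.float64(142.90737818775827), np.float32(116.93149)) (np.float64(142.94109301005926), np.float32(114.25967))
[287.14384346 176.57089594]
[[103 107 106 106 107 106 104 103 108 108 109  85  60 113 118]
 [106 105 106 105 105 104 105 107 103 104 108 106  59 116 124]
 [106 107 105 105 104 105 105 106 105 105 107 109  91  39 107]
 [108 107 107 106 104 104 107 103 107 107 105 104 109  77 114]
 [105 100 103 103 103 104 107 110 111 110 111 105 108 103  65]
 [127 125 130 107 106 113 115  91  81 108 110 107 104 110  92]
 [124 124 127 127 131 105  41  10  12  47 105 111 104 105 114]
 [125 122 123 125 136  72  12   8  12  13  42  99 106 103 108]
 [117 124 123 130 106  37   4  15  11  14  34 101 112 105 106]
 [127 124 128 132 105  37  14  18  14   7  23 107 117 110 105]
 [131 133  60 119  69   4   0  13  11   5  26  57  58  53 100]
 [107 108  59 121  60   0   0   0   2   0  24  66  54  52  54]
 [ 23  40 103 139  66   7   0   1   0   0  37  65  65  60  79]
 [ 98  47  28  57 119  47   0   0   0   9  50  60  53 118  88]
 [125 126  74  20  28  86 100  69  50 121 131 128 124 128 132]
 [125 126 128 128  58  22  76 127 130  59  76 118 124 125 127]]
```

drive_tool:
  motion:
    - {"fingers": 0.36,"linear": [0,0,0],"twist": 0.113}
    - {"fingers": 0.36,"linear": [0,0,0],"twist": 0.113}
    - {"fingers": 0.36,"linear": [0,0,0],"twist": 0.112}
    - {"fingers": 0.36,"linear": [-0.036,-0.0115,0],"twist": 0}
    - {"fingers": 0.36,"linear": [-0.036,-0.0115,0],"twist": 0}

```text
clock: 0.67
eef_pos: [239.6, 558.3, 230.6]
tool_rot: [-3.142, -0.001, 2.499]
force: [2.2, -0.3, 0.0]
width: 31.0
gripper_force: 0.0
```

drive_tool:
  motion:
    - {"fingers": 0.36,"linear": [-0.036,-0.0115,0],"twist": 0}
    - {"fingers": 0.36,"linear": [-0.036,-0.0115,0],"twist": 0}
    - {"fingers": 0.36,"linear": [-0.036,-0.0115,0],"twist": 0}
    - {"fingers": 0.36,"linear": [-0.036,-0.0115,0],"twist": 0}
    - {"fingers": 0.36,"linear": [-0.036,-0.0115,0],"twist": 0}

```text
clock: 1.08
eef_pos: [351.2, 401.2, 231.4]
tool_rot: [3.141, -0.0, 2.494]
force: [0.1, -0.1, 0.4]
width: 30.7
gripper_force: 0.0
```

drive_tool:
  motion:
    - {"fingers": 0.36,"linear": [-0.036,-0.0115,0],"twist": 0}
    - {"fingers": 0.36,"linear": [-0.036,-0.0115,0],"twist": 0}
    - {"fingers": 0.36,"linear": [-0.036,-0.0115,0],"twist": 0}
    - {"fingers": 0.36,"linear": [-0.036,-0.0115,0],"twist": 0}
    - {"fingers": 0.36,"linear": [-0.036,-0.0115,0],"twist": 0}

```text
clock: 1.5
eef_pos: [460.1, 246.8, 231.4]
tool_rot: [3.141, -0.0, 2.494]
force: [0.1, 0.4, 0.5]
width: 30.4
gripper_force: 0.0
```

drive_tool:
  motion:
    - {"fingers": 0.36,"linear": [-0.036,-0.0115,0],"twist": 0}
    - {"fingers": 0.36,"linear": [-0.036,-0.0115,0],"twist": 0}
    - {"fingers": 0.36,"linear": [-0.036,-0.0115,0],"twist": 0}
    - {"fingers": 0.36,"linear": [-0.036,-0.0115,0],"twist": 0}
    - {"fingers": 0.36,"linear": [0,0,0],"twist": 0}

```text
clock: 1.92
eef_pos: [551.1, 115.3, 231.7]
tool_rot: [-3.14, 0.007, 2.482]
force: [0.1, -1.1, 0.9]
width: 30.9
gripper_force: 0.0
```

drive_tool:
  motion:
    - {"fingers": 0.36,"linear": [-0.0375,-0.0113,0],"twist": 0}
    - {"fingers": 0.36,"linear": [-0.0375,-0.0113,0],"twist": 0}
    - {"fingers": 0.36,"linear": [-0.0375,-0.0113,0],"twist": 0}
    - {"fingers": 0.36,"linear": [-0.0375,-0.0113,0],"twist": 0}
    - {"fingers": 0.36,"linear": [0,0,0],"twist": 0}

```text
clock: 2.33
eef_pos: [642.4, -12.1, 231.3]
tool_rot: [-3.138, 0.008, 2.483]
force: [-0.8, -1.7, 1.0]
width: 31.0
gripper_force: 0.0
```

drive_tool:
  motion:
    - {"fingers": 0.36,"linear": [0,0,0.03],"twist": 0}
    - {"fingers": 0.36,"linear": [0,0,0.03],"twist": 0}
    - {"fingers": 0.36,"linear": [0,0,0.03],"twist": 0}
    - {"fingers": 0.36,"linear": [0,0,0],"twist": 0}
    - {"fingers": 0.36,"linear": [0,0,0],"twist": 0}

```text
clock: 2.75
eef_pos: [637.4, -1.4, 140.1]
tool_rot: [-3.139, -0.003, 2.494]
force: [0.2, 0.3, 0.6]
width: 30.7
gripper_force: 0.0
```

```bash
python3 - <<'E'
from ang import *
s=monitor.read_state();p=s["eef_pos"];yaw=s["tool_rot"][2];print(p,s["tool_rot"],s["force"],s["width"])
T=np.array([643.4,-11.2]);dd=T-p[:2];c,q=np.cos(yaw),np.sin(yaw)
print("tool dx,dy",dd@[c,q],dd@[q,-c])
d=cams.get_image("top");crop(d,200,115,160,120,4,"pics/c1.png")
d=cams.get_image("scene");crop(d,190,120,160,120,4,"pics/s1.png")
E
```

```text
[637.43619732  -1.43603464 140.11260686] [-3.13925987e+00 -2.99979846e-03  2.49388728e+00] [0.23861745 0.2800565  0.57757202] 30.68687540631023
tool dx,dy -10.647123562936663 -4.188164485747948
```

View pics/s1.png

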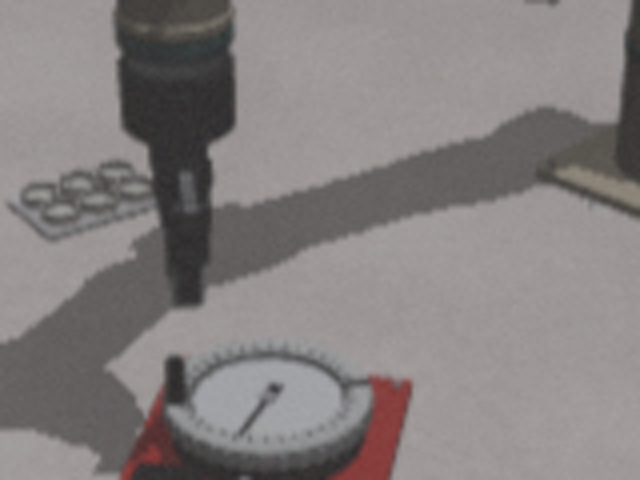

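The scene crop shows the fingers about 30 mm above the post and slightly toward the dial (fingers at (187,290), post at (175,365)), which matches the computed offset. I'll correct that, then descend.

drive_tool:
  motion:
    - {"fingers": 0.36,"linear": [-0.0106,-0.0042,0],"twist": 0}
    - {"fingers": 0.36,"linear": [0,0,0],"twist": 0}
    - {"fingers": 0.36,"linear": [0,0,0.01],"twist": 0}
    - {"fingers": 0.36,"linear": [0,0,0.01],"twist": 0}
    - {"fingers": 0.36,"linear": [0,0,0],"twist": 0}

```text
clock: 3.27
eef_pos: [642.9, -11.2, 119.0]
tool_rot: [-3.139, -0.003, 2.494]
force: [-0.1, 0.3, -1.1]
width: 31.2
gripper_force: 0.0
```

drive_tool:
  motion:
    - {"fingers": 0.36,"linear": [0,0,0.01],"twist": 0}
    - {"fingers": 0.36,"linear": [0,0,0.01],"twist": 0}
    - {"fingers": 0.36,"linear": [0,0,0.01],"twist": 0}
    - {"fingers": 0.36,"linear": [0,0,0.005],"twist": 0}
    - {"fingers": 0.36,"linear": [0,0,0],"twist": 0}

```text
clock: 3.68
eef_pos: [643.3, -11.4, 84.2]
tool_rot: [-3.14, -0.003, 2.494]
force: [0.2, 0.2, 0.5]
width: 31.0
gripper_force: 0.0
```

drive_tool:
  motion:
    - {"fingers": 0.36,"linear": [0,0,0.008],"twist": 0}
    - {"fingers": 0.36,"linear": [0,0,0.008],"twist": 0}
    - {"fingers": 0.36,"linear": [0,0,0.007],"twist": 0}
    - {"fingers": 0.36,"linear": [0,0,0],"twist": 0}
    - {"fingers": 0.36,"linear": [0,0,0],"twist": 0}

```text
clock: 4.1
eef_pos: [644.3, -11.6, 62.7]
tool_rot: [-3.141, -0.001, 2.494]
force: [-0.1, -0.4, 0.1]
width: 30.4
gripper_force: 0.0
```

drive_tool:
  motion:
    - {"fingers": 0.36,"linear": [0.0001,-0.0035,0],"twist": 0.0524}
    - {"fingers": 0.36,"linear": [0.0001,-0.0035,0],"twist": 0.0524}
    - {"fingers": 0.36,"linear": [0.0001,-0.0035,0],"twist": 0.0524}
    - {"fingers": 0.36,"linear": [0.0001,-0.0035,0],"twist": 0.0524}
    - {"fingers": 0.36,"linear": [0.0001,-0.0035,0],"twist": 0.0524}

```text
clock: 4.52
eef_pos: [633.4, -23.2, 63.8]
tool_rot: [3.139, 0.001, 2.23]
force: [2.9, 0.5, -1.3]
width: 30.4
gripper_force: 1.0
```

```bash
cat > st.py <<'E'
from ang import *
s=monitor.read_state();p=s["eef_pos"];yaw=s["tool_rot"][2]
r=p[:2]-C;print("r",np.hypot(*r),"ang",np.degrees(np.arctan2(r[1],r[0])),"yaw-180",np.degrees(yaw)-180,"z",p[2],"F",s["force"],s["clock"])
E
python3 st.py
```

```text
r 67.63929789483768 ang -50.39932861569551 yaw-180 -52.25215863454606 z 63.81430991583621 F [ 2.91004429  0.46749859 -1.33816645] 4.5167
```

drive_tool:
  motion:
    - {"fingers": 0.36,"linear": [0.0001,-0.0035,0],"twist": 0.0524}
    - {"fingers": 0.36,"linear": [0.0001,-0.0035,0],"twist": 0.0524}
    - {"fingers": 0.36,"linear": [0.0001,-0.0035,0],"twist": 0.0524}
    - {"fingers": 0.36,"linear": [0.0001,-0.0035,0],"twist": 0.0524}
    - {"fingers": 0.36,"linear": [0.0001,-0.0035,0],"twist": 0.0524}

```text
clock: 4.93
eef_pos: [618.7, -32.3, 63.9]
tool_rot: [3.139, 0.001, 1.968]
force: [2.1, 0.5, -1.8]
width: 30.7
gripper_force: 1.1
```

drive_tool:
  motion:
    - {"fingers": 0.36,"linear": [0.0001,-0.0035,0],"twist": 0.0524}
    - {"fingers": 0.36,"linear": [0.0001,-0.0035,0],"twist": 0.0524}
    - {"fingers": 0.36,"linear": [0.0001,-0.0035,0],"twist": 0.0524}
    - {"fingers": 0.36,"linear": [0.0001,-0.0035,0],"twist": 0.0524}
    - {"fingers": 0.36,"linear": [0.0001,-0.0035,0],"twist": 0.0524}

```text
clock: 5.35
eef_pos: [602.0, -37.4, 64.0]
tool_rot: [3.138, 0.001, 1.705]
force: [2.6, 0.5, -1.6]
width: 31.0
gripper_force: 1.1
```

```bash
python3 st.py;python3 - <<'E'
from ang import *
d,n,m=run(60,150);print(n[3],m)
E
```

```text
r 67.26093174935161 ang -79.97195064478446 yaw-180 -82.29150350959073 z 64.00192403711436 F [ 2.63391772  0.50114211 -1.55247361] 5.35
(np.float64(18.796969260255807), np.float32(2.4810905)) (np.float64(116.59627455707314), np.float32(18.804623))
```

drive_tool:
  motion:
    - {"fingers": 0.36,"linear": [0.0001,-0.0035,0],"twist": 0.0524}
    - {"fingers": 0.36,"linear": [0.0001,-0.0035,0],"twist": 0.0524}
    - {"fingers": 0.36,"linear": [0.0001,-0.0035,0],"twist": 0.0524}
    - {"fingers": 0.36,"linear": [0.0001,-0.0035,0],"twist": 0.0524}
    - {"fingers": 0.36,"linear": [0.0001,-0.0035,0],"twist": 0.0524}

```text
clock: 5.82
eef_pos: [584.6, -37.9, 64.1]
tool_rot: [3.138, 0.0, 1.444]
force: [2.8, -1.4, 0.3]
width: 30.7
gripper_force: 1.1
```

drive_tool:
  motion:
    - {"fingers": 0.36,"linear": [0.0001,-0.0035,0],"twist": 0.0524}
    - {"fingers": 0.36,"linear": [0.0001,-0.0035,0],"twist": 0.0524}
    - {"fingers": 0.36,"linear": [0.0001,-0.0035,0],"twist": 0.0524}
    - {"fingers": 0.36,"linear": [0.0001,-0.0035,0],"twist": 0.0524}
    - {"fingers": 0.36,"linear": [0.0001,-0.0035,0],"twist": 0.0524}

```text
clock: 6.23
eef_pos: [567.6, -34.0, 64.0]
tool_rot: [3.138, 0.0, 1.182]
force: [2.0, -2.3, -0.7]
width: 30.9
gripper_force: 1.2
```

drive_tool:
  motion:
    - {"fingers": 0.36,"linear": [0.0001,-0.0035,0],"twist": 0.0524}
    - {"fingers": 0.36,"linear": [0.0001,-0.0035,0],"twist": 0.0524}
    - {"fingers": 0.36,"linear": [0.0001,-0.0035,0],"twist": 0.0524}
    - {"fingers": 0.36,"linear": [0.0001,-0.0035,0],"twist": 0.0524}
    - {"fingers": 0.36,"linear": [0.0001,-0.0035,0],"twist": 0.0524}

```text
clock: 6.65
eef_pos: [552.1, -25.7, 64.0]
tool_rot: [3.138, -0.0, 0.919]
force: [1.2, -2.3, -0.4]
width: 30.6
gripper_force: 1.3
```

drive_tool:
  motion:
    - {"fingers": 0.36,"linear": [0.0001,-0.0035,0],"twist": 0.0524}
    - {"fingers": 0.36,"linear": [0.0001,-0.0035,0],"twist": 0.0524}
    - {"fingers": 0.36,"linear": [0.0001,-0.0035,0],"twist": 0.0524}
    - {"fingers": 0.36,"linear": [0.0001,-0.0035,0],"twist": 0.0524}
    - {"fingers": 0.36,"linear": [0.0001,-0.0035,0],"twist": 0.0524}

```text
clock: 7.07
eef_pos: [539.4, -13.5, 64.0]
tool_rot: [3.139, -0.0, 0.657]
force: [0.3, -3.4, -0.2]
width: 30.8
gripper_force: 1.3
```

```bash
python3 st.py;python3 - <<'E'
from ang import *
d=cams.get_image("top");crop(d,190,140,160,120,4,"pics/c2.png")
e=cams.get_image("scene");crop(e,190,180,140,100,5,"pics/s2.png")
print(peak(e,30,51,44,0,60,10),peak(e,60,74,50,0,130,9))
E
```

```text
r 66.267006114028 ang -140.2734215666711 yaw-180 -142.34014526936832 z 63.96868237877451 F [ 0.25924091 -3.35033883 -0.20919147] 7.0667
(np.float64(19.475583336662975), np.float32(55.75202)) (np.float64(44.85081945040252), np.float32(78.408485))
```

View pics/s2.png

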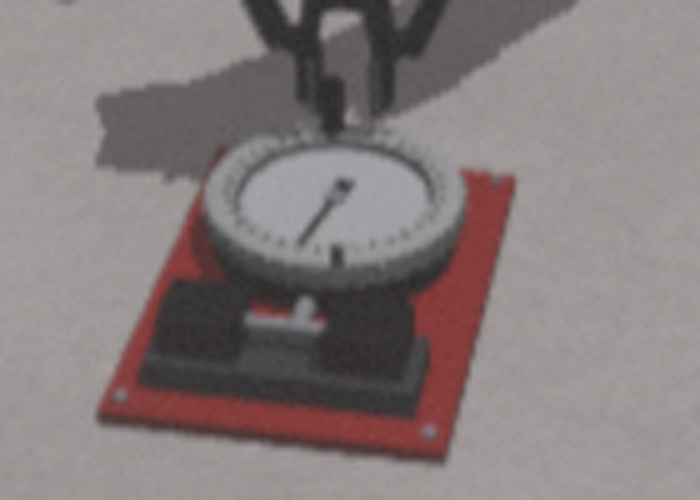

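The scene crop shows the zero mark at (337,255), about 25° short of the needle tip (300,245), with the left finger against the post and everything else undisturbed. I'll go 20° more, then measure.

drive_tool:
  motion:
    - {"fingers": 0.36,"linear": [0.0001,-0.0035,0],"twist": 0.0524}
    - {"fingers": 0.36,"linear": [0.0001,-0.0035,0],"twist": 0.0524}
    - {"fingers": 0.36,"linear": [0.0001,-0.0035,0],"twist": 0.0524}
    - {"fingers": 0.36,"linear": [0.0001,-0.0035,0],"twist": 0.0524}
    - {"fingers": 0.36,"linear": [0.0001,-0.0035,0],"twist": 0.0524}

```text
clock: 7.58
eef_pos: [530.3, 2.3, 63.7]
tool_rot: [3.14, -0.001, 0.397]
force: [-0.0, -2.2, 1.2]
width: 30.7
gripper_force: 1.2
```

drive_tool:
  motion:
    - {"fingers": 0.36,"linear": [0.0001,-0.0035,0],"twist": 0.0524}
    - {"fingers": 0.36,"linear": [0,-0.0023,0],"twist": 0.035}
    - {"fingers": 0.36,"linear": [0,0,0],"twist": 0}
    - {"fingers": 0.36,"linear": [0,0,0],"twist": 0}

```text
clock: 7.92
eef_pos: [527.9, 8.8, 63.4]
tool_rot: [-3.141, -0.0, 0.313]
force: [-0.1, -0.5, 0.3]
width: 30.8
gripper_force: 0.4
```

```bash
python3 st.py;cat > both.py <<'E'
from ang import *
for n in("top","scene"):
    d=cams.get_image(n)
    N=peak(d,30,51,44,0,45,10);M=peak(d,64.5,74,50,0,60,9)
    M2=peak(d,60,74,50,0,60,9);print(n,N,M,M2)
E
python3 both.py
```

```text
r 65.54559992145458 ang -162.12752948096826 yaw-180 -162.05600291790861 z 63.401157326390845 F [-0.05010398 -0.50195105  0.33611064] 7.9167
top (np.float64(25.150543038134252), np.float32(1.6687012)) (np.float64(4.759507086889965), np.float32(64.53376)) (np.float64(5.302137736838145), np.float32(48.73123))
scene (np.float64(19.494867630420636), np.float32(62.08436)) (np.float64(23.764016460482754), np.float32(74.68953)) (np.float64(23.6786568432483), np.float32(73.74737))
```

drive_tool:
  motion:
    - {"fingers": 0.36,"linear": [0,-0.002,0],"twist": 0.03}
    - {"fingers": 0.36,"linear": [0,-0.0018,0],"twist": 0.027}
    - {"fingers": 0.36,"linear": [0,0,0],"twist": 0}
    - {"fingers": 0.36,"linear": [0,0,0],"twist": 0}

```text
clock: 8.35
eef_pos: [526.9, 12.4, 63.4]
tool_rot: [-3.142, -0.0, 0.254]
force: [1.5, -1.4, 0.2]
width: 30.7
gripper_force: 0.5
```

```bash
python3 st.py;python3 both.py
```

```text
r 65.56761222387657 ang -165.416543299084 yaw-180 -165.41898113620692 z 63.353506433707906 F [ 1.52532245 -1.44170109  0.20276116] 8.35
top (np.float64(25.221883861160208), np.float32(1.6591492)) (np.float64(6.640813121305541), np.float32(60.81725)) (np.float64(6.599065759498149), np.float32(42.972763))
scene (np.float64(18.99582555201582), np.float32(56.6455)) (np.float64(20.44400473688208), np.float32(69.970825)) (np.float64(20.37000486502549), np.float32(68.55597))
```

drive_tool:
  motion:
    - {"fingers": 0.36,"linear": [0,0.004,0],"twist": 0}
    - {"fingers": 0.36,"linear": [0,0.004,0],"twist": 0}
    - {"fingers": 0.36,"linear": [0,0,0],"twist": 0}
    - {"fingers": 0.36,"linear": [0,0,-0.015],"twist": 0}
    - {"fingers": 0.36,"linear": [0,0,-0.02],"twist": 0}

```text
clock: 8.87
eef_pos: [527.1, 4.5, 97.4]
tool_rot: [-3.14, 0.004, 0.253]
force: [0.6, -0.3, 0.6]
width: 30.5
gripper_force: 0.0
```

drive_tool:
  motion:
    - {"fingers": 0.36,"linear": [0,0,-0.03],"twist": 0}
    - {"fingers": 0.36,"linear": [0,0,-0.03],"twist": 0}
    - {"fingers": 0.36,"linear": [0,0,-0.03],"twist": 0}
    - {"fingers": 0.36,"linear": [0,-0.03,0],"twist": 0}
    - {"fingers": 0.36,"linear": [0,-0.03,0],"twist": 0}

```text
clock: 9.28
eef_pos: [514.9, 61.4, 190.5]
tool_rot: [3.141, -0.004, 0.249]
force: [1.0, 0.8, -0.1]
width: 30.7
gripper_force: 0.0
```

drive_tool:
  motion:
    - {"fingers": 0.36,"linear": [0,-0.03,0],"twist": 0}
    - {"fingers": 0.36,"linear": [0,-0.03,0],"twist": 0}
    - {"fingers": 0.36,"linear": [0,-0.03,0],"twist": 0}
    - {"fingers": 0.36,"linear": [0,-0.03,0],"twist": 0}
    - {"fingers": 0.36,"linear": [0,-0.03,0],"twist": 0}

```text
clock: 9.7
eef_pos: [475.1, 209.1, 188.2]
tool_rot: [-3.141, 0.001, 0.253]
force: [0.2, -0.4, -0.0]
width: 30.4
gripper_force: 0.0
```

drive_tool:
  motion:
    - {"fingers": 0.36,"linear": [0,-0.03,0],"twist": 0}
    - {"fingers": 0.36,"linear": [0,-0.03,0],"twist": 0}
    - {"fingers": 0.36,"linear": [0,0,0],"twist": 0}
    - {"fingers": 0.36,"linear": [0,0,0],"twist": 0}
    - {"fingers": 0.36,"linear": [0,0,0],"twist": 0}

```text
clock: 10.12
eef_pos: [460.9, 265.1, 188.2]
tool_rot: [3.141, 0.0, 0.253]
force: [-0.2, 0.2, 0.5]
width: 30.8
gripper_force: 0.0
```

```bash
python3 both.py; python3 - <<'E'
from h import *
d=cams.get_image("top");crop(d,190,120,160,140,4,"pics/c3.png")
E
```

```text
top (np.float64(21.20387909678361), np.float32(109.133644)) (np.float64(21.704389761898057), np.float32(127.79846)) (np.float64(21.66905820033597), np.float32(127.72775))
scene (np.float64(18.973520069239033), np.float32(54.828255)) (np.float64(20.47604462812247), np.float32(67.216576)) (np.float64(20.437701933639573), np.float32(66.086685))
```

View pics/c3.png

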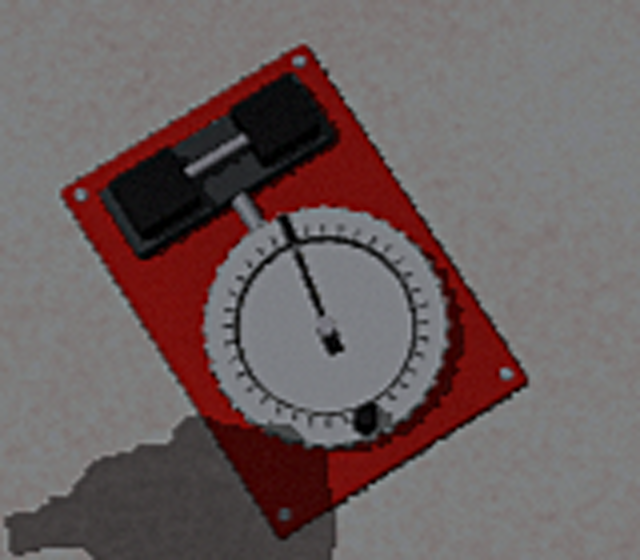

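The zero mark at (287,230) lines up with the needle tip at (291,247). The unobstructed top view gives 21.7° for the mark and 21.2° for the needle, within the 5° tolerance. The arm is clear, so I'll hand the job in.

```bash
python3 -c "
from cell import ctrl;print(ctrl.finish_job())"
```

```text
the job is handed in; nothing more can be done
None
```

The gauge is zeroed and the job handed in: the zero mark stands about 0.5° from the needle tip (tolerance 5°), measured forces stayed under about 4 N, the arm is clear of the rig, and nothing else was touched.

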